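Knock a finished badge out of the spring die into a catch tray

TASK

Put the empty catch tray flat on the table under the leaning die of the badge stand, then push the stand's knock-out plunger all the way in so that the badge held in the die drops straight into the tray. Leave the tray standing there with the badge in it, and the plunger sprung back out.

Things in the scene. Friction and masses are not known exactly. Their poses are not given: they have to be found in the camera images.
- stand: Badge stand, fixed. Origin on the table straight below the badge; x points to its open front, z up. Grey column (110 wide, 115 high) behind, x -100 to -64 mm, on a 10 mm foot plate, x -130 to -55 mm. Two arms (outer sides y = -56 and +56 mm) carry the die in front of it. Space under the die is free, open to front and both sides.
- die_seat (a point): Middle of the die, 100 mm above the stand's origin, axes as the stand's. The die is an open aluminium frame 70 mm deep, 100 mm wide, with two sprung rollers that hold the badge; its lowest parts are over 70 mm above the table. Its axis leans 25 degrees from vertical: it runs down and forward, along (0.426, 0, -0.905) in the stand's frame.
- lamp (a point): Centre of the underside of the stand's white ring lamp (outer diameter 95 mm, 14 mm thick), 328 mm above the table, at x = +8 mm in the stand's frame. It hangs over the plunger, so press with the tool leaning along the die's axis. Its thin post stands at x = 0, y = +125 mm in the stand's frame, from 95 to 340 mm height.
- plunger_cap (a point): Centre of the outer face of the knock-out plunger's black cap (36 mm diameter, 10 mm thick), on the die's axis; at rest at x = -36, y = 0, z = 177 mm in the stand's frame. It faces up and back, and moves along the die's axis (0.426, 0, -0.905 in the stand's frame) when pressed.
- plunger (a joint): Travel of the knock-out plunger in m: 0 out (at rest), 0.022 fully in at its stop. A spring returns it by itself: about 3 N at the start, 8 N fully in; the sprung rollers add up to about 5 N over the first millimetres. The badge lets go at 6 to 12 mm.
- badge: The badge: plain steel disc 56 mm in diameter, 9 mm thick, with bevelled rims, 25 g. At the start it is held in the die, square to its axis, just below the plunger's foot. Origin at the centre of its lower face.
- drop_spot (a point): Point on the table where the badge comes down, 20 mm in front of the stand's origin (x = +20 mm in its frame); the middle of the tray belongs over it. Axes as the stand's.
- tray_floor (a point): Middle of the catch tray's floor (3 mm above its underside). The tray is an open aluminium box, 110 by 110 mm outside, 35 mm high, walls 3 mm, 140 g with its tab, loose on the table; x points to the side with the grip tab, z up.
- tray_grip (a point): Point to hold the tray: in the upright grey tab on the tray's +x side, 100 mm from the tray's middle and 40 mm above the table. The tab is 12 mm thick along the tray's y, reaches from 55 to 115 mm from the tray's middle along x, and is 60 mm high. Axes as the tray's.

How it is judged:
By the outcome, as a careful person would: the job done as asked, in the order asked, and still so for the second after the job is handed in, with the robot touching nothing.
It also fails if it takes over 67 s, if anything falls off the work surface, if the arm or the gripper's body presses on something with over 40 N, if the wrist force passes 120 N, or if a joint passes its speed limit or range.

ROBOT

A 6-joint arm with a two-finger parallel gripper is mounted at the origin on the work surface. World frame = base frame: x ahead of the robot, y to its left, z up, the work surface at z = 0. Lengths are in mm, angles in rad, forces in N, time in s.
With the tool pointing down it reaches from about 400 to 825 mm from the base axis. Payload 7 kg.
Tool frame: the origin (TCP) lies midway between the tips of the shut fingers; the grasp point (between the pads) lies 19 mm behind it; z points along the fingers, y is the line along which they close (so a half turn about z gives the same grasp; the last joint's range is limited). The gripper opens to 88 mm and grips with 3 to 60 N. Pads are 19 mm wide; open, the fingers measure 130 mm over their backs; the gripper's body (78 mm by 193 mm) begins 47 mm behind the grasp point.
Start: joints at [1.403, 0.359, 0.012, 0, -1.224, -0.288], TCP at [297.127, 606.062, 226.561] pointing down, gripper open.
Joint ranges: [-3.07, 3.07], [-1.43, 2.12], [-1.02, 1.25], [-3.03, 1.67], [-3.05, -0], [-3.03, 3.03]. Speed limits (rad/s): [2.39, 2.39, 3.01, 3.14, 3.14, 3.14].

INTERFACE

Orientations are given as a unit quaternion [x, y, z, w].
In Python, from plant import env gives the robot as it stands.
- The arm moves only by the tool jog_arm, never from a script. Its argument "rows" is one flat list of numbers, 5 for each row, row after row: the finger opening in mm, from 0 to 87.6, then the shift along the tool's x, y, z in mm, then the turn about the tool's z in rad. In form: [jaw, x, y, z, roll, jaw, x, y, z, roll, ...]. A call has 1 to 5 rows; each row is the pose to reach, as a shift and turn from the pose commanded when the call began, along the tool's axes at that moment; what a row does not reach only later rows make up. A row lasts 1/10 s, in which the tool goes at most 50 mm and 8.59 degrees, less where a joint would pass 70% of its speed; a pose out of reach is approached as far as the arm can. A call with a gripper value outside its range is refused whole. The fingers move at their own pace and stop on an object; "squeeze" is the grip in N (left out, the last holds). Time passes only in rows, so rows that repeat a pose let the fingers close. It gives the time, the measured TCP pose, the force, the opening and the grip force at its end, in the units of the state.
- env.observe(): the state, without advancing time (a new reading comes with each control period).
- env.read_camera(name): name is "scene" or "top"; returns a dict with "pixels" (420x560x3 uint8, red, green, blue), "fx", "fy", "cx", "cy" (pixels), "k1" (the pictures are not rectified: a ray, as slopes to the right and down, at radius r is drawn at 1 + k1 r^2 times it, then the intrinsics apply), "cam_to_world" (4x4, takes a point from camera to world coordinates). Camera axes: x right, y up, looking along -z (the intrinsics and any distortion apply to the point x, -y, -z); pixel columns grow to the right and rows downward; lengths in mm; the calibration is good to about 2 mm. A picture is of the moment at which its call begins. There is no depth.
- env.job_done(): hands the job in; it is judged then, once.
The state is a dict: "time": time; "q": joint angles; "qvel": joint speeds; "joint_torque": joint torques, N m; "position": TCP position; "ee_rot": TCP orientation; "wrist_force": force on the tool from outside, world axes, zero at the start; "moment": the same for the moment, N m; "gripper_width": finger opening in mm; "gripper_force": force on a finger pad.
Only numpy, scipy, OpenCV 4.12 (cv2) and the standard library are available. Lean on these libraries where they do the work, as an engineer would, in place of code of your own. Each camera call takes 0.05 s, during which the arm holds its last target. There are 200 camera calls.

## Working session

There is one attempt and no reset: what is moved stays moved. The work goes in short steps, Python scripts to look and compute and a tool call to move; the robot and the scene stay as the last step left them, time stands still between calls to the robot, and variables do not carry over. Pictures are saved under pics/ and viewed, at most 13 in all, crops included, and the job is handed in when it is done.

Besides the shell and the picture viewer there is one more tool, called after "Emit:" as name(argument=value, ...) on one line, values as JSON. jog_arm: Moves the arm, as the interface text tells. Its arguments: {"type":"object","properties":{"rows":{"type":"array"},"squeeze":{"type":"number"}},"required":["rows"]}

```bash
ls; mkdir -p pics; cat > h.py <<'E'
import numpy as np, cv2, json
from plant import env
def snap(n,f):
    c=env.read_camera(n); cv2.imwrite('pics/'+f+'.png',cv2.cvtColor(c['pixels'],cv2.COLOR_RGB2BGR))
    np.save('pics/'+f+'.npy',c,allow_pickle=True); return c
def load(f): return np.load('pics/'+f+'.npy',allow_pickle=True).item()
def ray(c,u,v):
    K=np.array([[c['fx'],0,c['cx']],[0,c['fy'],c['cy']],[0,0,1.]])
    p=cv2.undistortPoints(np.array([[[u,v]]],float),K,np.array([c['k1'],0,0,0.]))[0,0]
    M=np.array(c['cam_to_world']); d=M[:3,:3]@np.array([p[0],-p[1],-1]); return M[:3,3],d/np.linalg.norm(d)
def onz(c,u,v,z):
    o,d=ray(c,u,v); return o+d*(z-o[2])/d[2]
def tri(c1,p1,c2,p2):
    (o1,d1),(o2,d2)=ray(c1,*p1),ray(c2,*p2)
    t=np.linalg.lstsq(np.array([d1,-d2]).T,o2-o1,rcond=None)[0]
    a,b=o1+t[0]*d1,o2+t[1]*d2; return (a+b)/2,np.linalg.norm(a-b)
E
python3 - <<'E'
from h import *
np.set_printoptions(precision=3,suppress=True)
for n in('scene','top'):
    c=snap(n,n+'0'); print(n,c['fx'],c['k1'],np.array(c['cam_to_world']))
print(env.observe())
E
```

```text
pics
scene 434.32028682779264 -0.037564593607651645 [[ -0.725  -0.395   0.564 993.624]
 [  0.689  -0.41    0.597 468.954]
 [ -0.005   0.822   0.57  670.436]
 [  0.      0.      0.      1.   ]]
top 390.02628438685275 0.005515531060273808 [[ -0.006   0.984  -0.18  411.449]
 [ -0.999  -0.014  -0.044 -17.598]
 [ -0.046   0.18    0.983 847.694]
 [  0.      0.      0.      1.   ]]
{'time': 0.1, 'q': array([ 1.403,  0.359,  0.011, -0.   , -1.224, -0.288]), 'qvel': array([-0.002, -0.002,  0.003,  0.001,  0.   , -0.001]), 'joint_torque': array([ -0.001, -58.416,  29.375,   7.015,   0.01 ,  -0.   ]), 'position': array([296.933, 605.705, 225.717]), 'ee_rot': array([ 0.974, -0.226, -0.   ,  0.001]), 'wrist_force': array([0.713, 0.346, 0.257]), 'moment': array([-0.005, -0.027, -0.046]), 'gripper_force': 0.0, 'gripper_width': 87.50085476921458}
```

View pics/scene0.png

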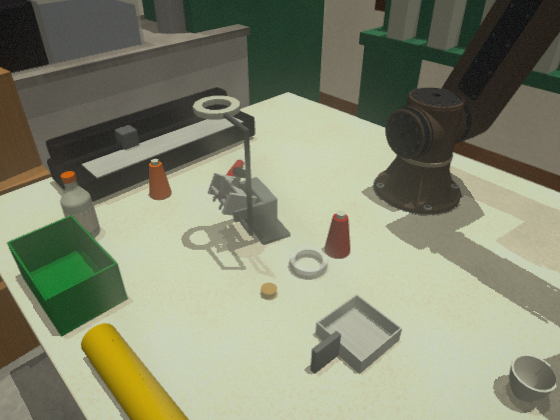

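View pics/top0.png

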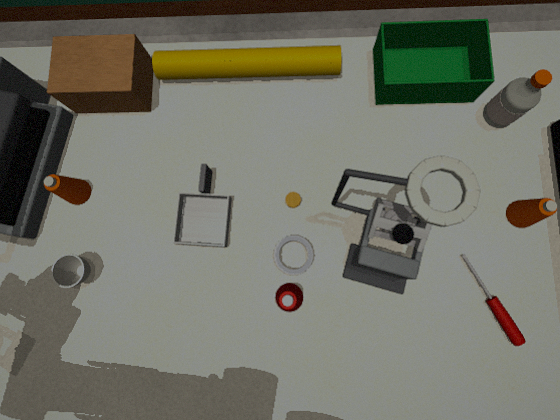

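The scene view shows the tray at about (358,332) with its tab at (326,351), the stand at about (245,200) and the lamp ring at (217,106). In the top view the tray is at (204,220), the tab at (205,178), the black cap at (402,233), the lamp at (443,190) and the stand's foot at (375,275). Next I'll enlarge the details.

```bash
python3 - <<'E'
from h import *
def tile(f,x,y,w=100,h=75):
    im=cv2.imread(f'pics/{f}0.png')[y:y+h,x:x+w]
    im=cv2.resize(im,(400,300),interpolation=cv2.INTER_CUBIC)
    for i in range(0,w,20): cv2.putText(im,str(x+i),(i*400//w,8),0,.3,(0,0,255)); cv2.line(im,(i*400//w,10),(i*400//w,16),(0,0,255))
    for j in range(0,h,15): cv2.putText(im,str(y+j),(0,j*300//h+4),0,.3,(255,0,0))
    return im
cv2.imwrite('pics/t.png',np.vstack([np.hstack([tile('top',335,190,120,90+20),tile('scene',190,150,120,90)]),np.hstack([tile('top',160,160),tile('scene',304,295)])]))
E
```

```text
(no output)
```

View pics/t.png

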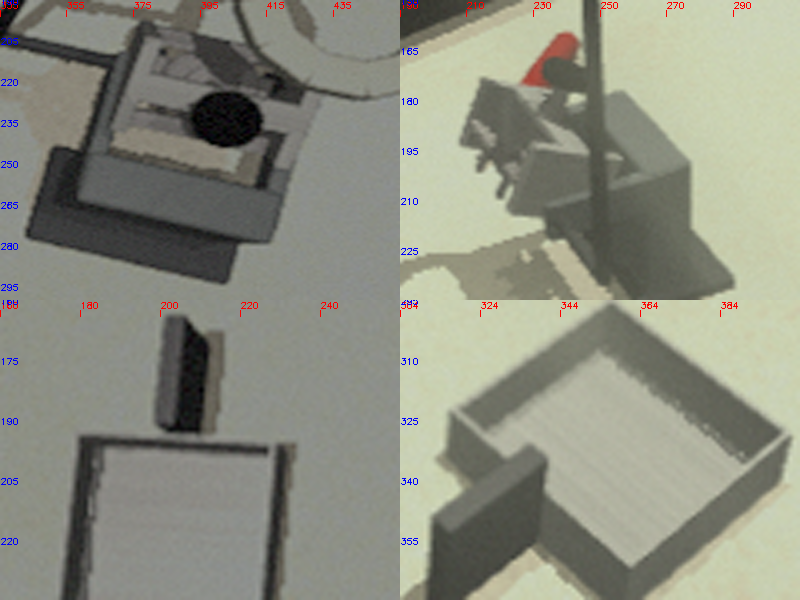

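The enlargement shows:
- **Cap:** top view (403,233.6), scene view (240,172.5).
- **Column's rear top corners:** top view (358.4,263.3) and (415.4,278.7), scene view (277,198.9) and (256.6,177.6).
- **Tray rim corners, scene view:** (316.5,323), (357,295.8), (401.5,329.3) and (362,362).
- **Tab top, top view:** from (203,164) to (201,192).

```bash
python3 - <<'E'
from h import *
np.set_printoptions(precision=1,suppress=True)
t,s=load('top0'),load('scene0')
print('cap',tri(t,(403,233.6),s,(240,172.5)))
L=tri(t,(358.4,263.3),s,(277,198.9));R=tri(t,(415.4,278.7),s,(256.6,177.6));print('col',L,R,np.linalg.norm(L[0]-R[0]))
Lz,Rz=onz(t,358.4,263.3,115),onz(t,415.4,278.7,115);print('col z115 top',Lz,Rz,np.linalg.norm(Lz-Rz))
fl,fr=onz(t,343.1,276.9,10),onz(t,402.5,293.8,10);print('foot',fl,fr,np.linalg.norm(fl-fr))
for a,b in((L[0],R[0]),(Lz,Rz),(fl,fr)):
    y=a-b; print('yaw',np.degrees(np.arctan2(-y[0],y[1])))
print('cap z177',onz(t,403,233.6,177),onz(s,240,172.5,177))
P=[onz(s,*p,35) for p in((316.5,323),(357,295.8),(401.5,329.3),(362,362))]
print('tray',np.array(P),np.mean(P,0),[np.linalg.norm(P[i]-P[i-1]) for i in range(4)],[np.degrees(np.arctan2(*(P[i]-P[i-1])[1::-1])) for i in range(4)])
print('rim TL tri',tri(t,(180,194.2),s,(362,362)))
# tab top ends centre (thickness middle)
print('tab far/near',tri(t,(201.8,192),s,(339,333)),tri(t,(203.8,164.5),s,(314.5,352)))
# lamp by colour ellipse
for c,(x0,x1,y0,y1) in((t,(400,490,145,235)),(s,(185,250,85,125))):
    pass
E
```

```text
cap (array([ 477.4, -190.6,  173.9]), np.float64(0.10554733610391143))
col (array([ 429.3, -121.7,  113.7]), np.float64(0.23124338352850962)) (array([ 401. , -223.5,  113.6]), np.float64(0.3177117031202786)) 105.69443671838627
col z115 top [ 429.2 -121.4  115. ] [ 400.9 -223.   115. ] 105.44316524186642
foot [ 403.8 -103.3   10. ] [ 368.9 -224.1   10. ] 125.74283804699438
yaw -15.529404749150531
yaw -15.553789023014813
yaw -16.08741738349022
cap z177 [ 477.1 -189.8  177. ] [ 480.7 -186.5  177. ]
tray [[577.3 137.3  35. ]
 [470.1 147.5  35. ]
 [477.3 254.2  35. ]
 [583.8 246.2  35. ]] [527.1 196.3  35. ] [np.float64(109.02659746702112), np.float64(107.69316875716223), np.float64(106.94680039403312), np.float64(106.80072136694837)] [np.float64(-93.42227996580854), np.float64(174.60801476843224), np.float64(86.1271148885465), np.float64(-4.290555730406155)]
rim TL tri (array([581.4, 244.5,  30.9]), np.float64(0.722590612138538))
tab far/near (array([580. , 190.2,  56.8]), np.float64(0.7703846183588243)) (array([639.6, 187.4,  57.4]), np.float64(0.14127572311962017))
```

Emit:
jog_arm(rows=[87, 45, 22, 0, -0.13, 87, 90, 43, 0, -0.26, 87, 135, 65, 0, -0.39, 87, 180, 87, 0, -0.39, 87, 225, 108, 0, -0.39])

```text
time: 0.6
position: [452.3, 408.2, 226.3]
ee_rot: [0.999, -0.033, -0.0, 0.0]
wrist_force: [1.0, 0.4, -0.2]
gripper_width: 87.3
gripper_force: 0.0
```

```bash
cat >> h.py <<'E'
from scipy.spatial.transform import Rotation as R
def need(P,yaw=None,pr=True):
    o=env.observe(); r=R.from_quat(o['ee_rot']); m=r.as_matrix(); d=m.T@(np.array(P)-o['position'])
    print('pos',o['position'].round(1),'x',m[:,0].round(3),'z',m[:,2].round(3),'shift',d.round(1),'t',o['time'],'F',np.round(o['wrist_force'],1),'w',round(o['gripper_width'],1))
    if yaw is not None:
        a=np.degrees(np.arctan2(m[1,0],m[0,0])); print('turn',-np.radians(yaw-a))
E
python3 -c "
from h import *
need([625.5,188.5,120],-3.8);print(env.observe()['q'])"
```

```text
pos [452.3 408.2 226.3] x [ 0.998 -0.065 -0.   ] z [-0. -0. -1.] shift [187.2 207.9 106.4] t 0.6 F [ 1.   0.4 -0.2] w 87.3
turn 0.0012174462876632368
[ 1.05445312e+00  2.51981106e-01 -1.39757829e-01 -1.26804614e-04
 -1.17954331e+00  4.51286586e-01]
```

Emit:
jog_arm(rows=[87, 32, 36, 0, 0, 87, 64, 71, 0, 0, 87, 96, 107, 0, 0, 87, 128, 142, 20, 0, 87, 155, 172, 40, 0])

```text
time: 1.1
position: [596.3, 226.5, 186.6]
ee_rot: [0.999, -0.033, 0.001, -0.0]
wrist_force: [0.3, 1.2, -1.1]
gripper_width: 87.0
gripper_force: 0.0
```

Emit:
jog_arm(rows=[87, 32, 36, 33, 0, 87, 32, 36, 66, 0, 87, 32, 36, 66, 0])

```text
time: 1.4
position: [621.8, 186.8, 114.5]
ee_rot: [0.999, -0.035, -0.005, 0.002]
wrist_force: [-0.3, 0.4, -1.3]
gripper_width: 87.0
gripper_force: 0.0
```

```bash
python3 -c "
from h import *
need([625.5,188.5,21],-3.8)
a=snap('top','top1')['pixels'];b=snap('scene','scene1')['pixels']
f=lambda i,x,y:cv2.resize(i[y:y+150,x:x+200],(400,300),interpolation=cv2.INTER_CUBIC)
cv2.imwrite('pics/a1.png',np.hstack([f(a,120,110),f(b,230,240)])[:,:,::-1])"
```

```text
pos [621.8 186.8 114.5] x [ 0.998 -0.07  -0.009] z [-0.009 -0.004 -1.   ] shift [ 4.5 -2.4 93.4] t 1.4 F [-0.3  0.4 -1.3] w 87.0
turn -0.0034273173636597517
```

View pics/a1.png

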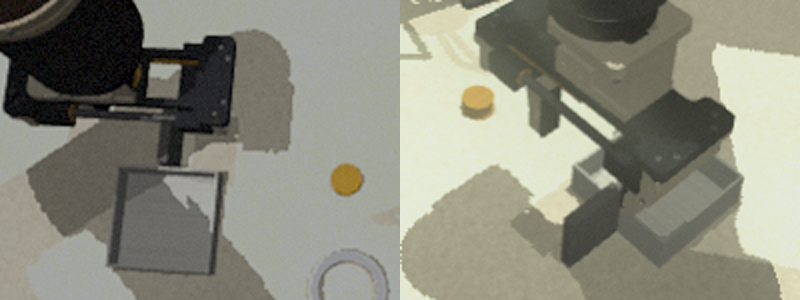

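The fingers straddle the tab in both tiles: top view tile about (172,140), scene view tile about (590,220). I'll go down and grip.

Emit:
jog_arm(rows=[87, 3, -2, 40, 0, 87, 3, -2, 70, 0, 87, 3, -2, 90, 0, 87, 3, -2, 92, 0, 87, 3, -2, 92, 0])

```text
time: 2.0
position: [628.4, 193.5, 30.5]
ee_rot: [0.999, -0.032, 0.001, -0.0]
wrist_force: [-0.3, 0.3, -0.3]
gripper_width: 87.3
gripper_force: 0.0
```

Emit:
jog_arm(rows=[0, 0, 0, 0, 0, 0, 0, 0, 0, 0, 0, 0, 0, 0, 0, 0, 0, 0, 0, 0, 0, 0, 0, 0, 0], squeeze=25)

```text
time: 2.5
position: [627.8, 192.0, 28.9]
ee_rot: [0.999, -0.033, 0.0, -0.0]
wrist_force: [-0.3, -0.4, 0.2]
gripper_width: 52.5
gripper_force: 0.0
```

Emit:
jog_arm(rows=[0, 0, 0, 0, 0, 0, 0, 0, 0, 0, 0, 0, 0, 0, 0, 0, 0, 0, 0, 0, 0, 0, 0, 0, 0], squeeze=25)

```text
time: 3.0
position: [627.6, 191.9, 28.5]
ee_rot: [0.999, -0.033, -0.0, 0.0]
wrist_force: [-0.2, 0.1, -0.4]
gripper_width: 12.5
gripper_force: 0.2
```

```bash
python3 -c "
from h import *
need([625.5,188.5,21],-15.7);print(env.observe()['gripper_force'])"
```

```text
pos [627.6 191.9  28.5] x [ 0.998 -0.066 -0.   ] z [-0. -0. -1.] shift [-1.9  3.5  7.5] t 3.0 F [-0.2  0.1 -0.4] w 12.5
turn 0.2082312202135065
0.22285541519522667
```

Emit:
jog_arm(rows=[0, 0, 0, 0, 0, 0, 0, 0, -10, 0, 0, 0, 0, -30, 0, 0, 0, 0, -70, 0, 0, 0, 0, -110, 0], squeeze=55)

```text
time: 3.5
position: [627.2, 191.7, 139.7]
ee_rot: [0.999, -0.033, -0.001, 0.0]
wrist_force: [0.9, -0.3, -1.7]
gripper_width: 11.9
gripper_force: 54.9
```

Emit:
jog_arm(rows=[0, 0, 0, -45, 0.1, 0, 0, 0, -90, 0.2, 0, 0, 0, -135, 0.3, 0, 0, 0, -180, 0.45, 0, 0, 0, -225, 0.6])

```text
time: 4.0
position: [627.0, 191.6, 366.4]
ee_rot: [0.944, -0.33, 0.0, -0.0]
wrist_force: [0.3, 0.8, -1.9]
gripper_width: 11.7
gripper_force: 54.9
```

```bash
python3 - <<'E'
from h import *
need([497,-326,400],-105.7); print(env.observe()['q'].round(4))
t,s=load('top0'),load('scene0')
print('driver',onz(t,463,255,5),onz(t,500,318,15),'cone',onz(t,530,210,50))
for n,x,y,f in(('top',0,0,'top2'),('scene',0,0,'scene2')): snap(n,f)
E
python3 -c "
import cv2,numpy as np
cv2.imwrite('pics/a2.png',np.hstack([cv2.resize(cv2.imread('pics/%s2.png'%n),(400,300),interpolation=cv2.INTER_AREA) for n in('top','scene')]))"
```

```text
pos [627.  191.6 366.4] x [ 0.783 -0.622  0.   ] z [ 0.001  0.001 -1.   ] shift [220.5 486.  -33.9] t 4.0 F [ 0.3  0.8 -1.9] w 11.7
turn 1.172944953686363
[ 5.9350e-01  2.7650e-01  2.0500e-01 -1.0000e-04 -1.4985e+00  3.0550e-01]
driver [ 447.68619533 -355.40732027    5.        ] [ 321.43521915 -413.04858287   15.        ] cone [ 534.50530117 -476.87549253   50.        ]
```

View pics/a2.png

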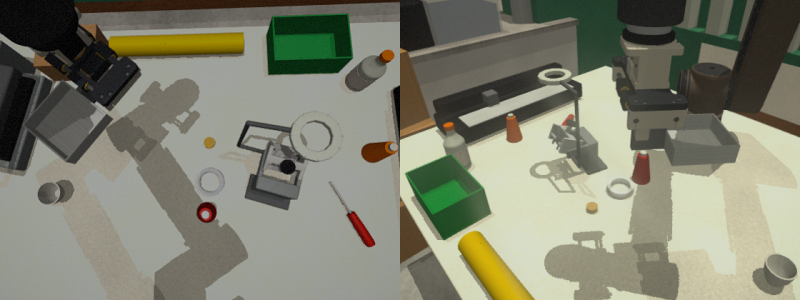

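The tray is held level and high in both tiles: top (75,115), scene (700,140). The path over the lamp is clear. I'll carry it over the lamp to the stand's right side, because from the front the forearm would hit the lamp.

Emit:
jog_arm(rows=[0, 15, 33, -35, 0.1, 0, 35, 78, -45, 0.2, 0, 55, 122, -45, 0.3, 0, 75, 166, -45, 0.4, 0, 95, 210, -45, 0.5])

```text
time: 4.6
position: [571.4, -33.5, 409.2]
ee_rot: [0.834, -0.552, 0.0, -0.0]
wrist_force: [1.0, -1.0, -2.0]
gripper_width: 11.9
gripper_force: 54.9
```

```bash
python3 - <<'E'
from h import *
need([470,-430,412],-105.7); print(env.observe()['q'].round(4))
E
```

```text
pos [571.4 -33.5 409.2] x [ 0.391 -0.92   0.   ] z [ 0.001  0.    -1.   ] shift [325.2 248.5  -3. ] t 4.6 F [ 1. -1. -2.] w 11.9
turn 0.676117980725021
[ 2.8310e-01  1.2580e-01  1.0770e-01 -1.0000e-04 -1.5519e+00  1.1900e-01]
```

```bash
python3 - <<'E'
from h import *
a=snap('top','top3')['pixels'];b=snap('scene','scene3')['pixels']
cv2.imwrite('pics/a3.png',np.hstack([cv2.resize(i,(400,300),interpolation=cv2.INTER_AREA) for i in (a,b)])[:,:,::-1])
need([470,-430,412],-105.7); print(env.observe()['q'].round(4))
E
```

```text
pos [570.7 -36.5 410.2] x [ 0.388 -0.922  0.001] z [ 0.002 -0.001 -1.   ] shift [323.7 245.5  -1.8] t 4.7 F [ 0.7  0.9 -0.9] w 11.4
turn 0.6722740475117621
[ 2.7890e-01  1.2420e-01  1.0760e-01  9.0000e-04 -1.5527e+00  1.1940e-01]
```

View pics/a3.png

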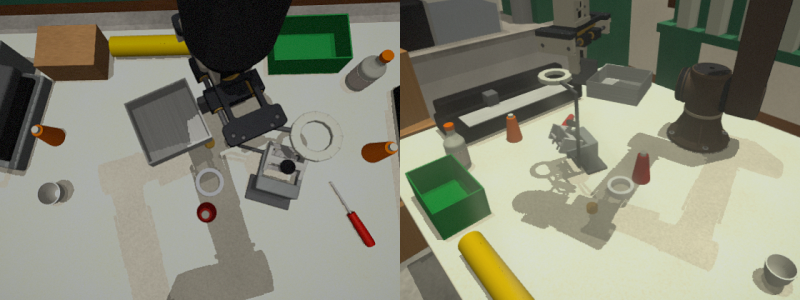

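The top tile shows the gripper and tray at about (165,120), beside the stand. The scene tile shows the tray at (620,85). The base-to-TCP geometry has a constant sideways offset of 192 mm, so I'll check the shoulder height to know how high the forearm runs.

```bash
python3 - <<'E'
from h import *
np.set_printoptions(precision=1,suppress=True)
s=load('scene0')
for p in((405,132),(437,97),(418,190)):
    o,d=ray(s,*p)
    # closest point to the base axis
    t=-(o[:2]@d[:2])/(d[:2]@d[:2]); print(p,o+t*d, o+(t-90)*d)
# front-tab approach
x=np.array([.963,-.271,0]); drop=np.array([531,-205.4,0]); 
for a in(100,220): need(drop+a*x+[0,0,412],-15.7); print((drop+a*x))
E
```

```text
(405, 132) [ 28.2 -52.3 171.6] [100.3 -13.4 208.9]
(437, 97) [ -0.7   1.5 275.6] [ 75.9  37.5 306.1]
(418, 190) [-1.6  3.4  1.7] [68.1 36.  48.5]
pos [570.7 -36.5 410.2] x [ 0.4 -0.9  0. ] z [ 0. -0. -1.] shift [202.6  23.9  -1.6] t 4.7 F [ 0.7  0.9 -0.9] w 11.4
turn -0.8985222792831344
[ 627.3 -232.5    0. ]
pos [570.7 -36.5 410.2] x [ 0.4 -0.9  0. ] z [ 0. -0. -1.] shift [277.4 -70.   -1.4] t 4.7 F [ 0.7  0.9 -0.9] w 11.4
turn -0.8985222792831344
[ 742.9 -265.     0. ]
```

The shoulder is at about 205 mm, so the wrist centre is about 380 mm above the TCP. That puts the forearm above the lamp when I approach from the front. I'll place the tray from the front with the tab forward.

Emit:
jog_arm(rows=[0, 45, -10, 0, -0.14, 0, 90, -20, 0, -0.28, 0, 135, -31, 0, -0.42, 0, 180, -41, 0, -0.56, 0, 225, -51, 0, -0.7])

```text
time: 5.2
position: [708.9, -219.8, 408.8]
ee_rot: [0.974, -0.227, 0.0, -0.0]
wrist_force: [0.0, 0.3, -1.8]
gripper_width: 11.7
gripper_force: 54.9
```

```bash
python3 - <<'E'
from h import *
need([733,-262,60],-15.7)
E
```

```text
pos [ 708.9 -219.8  408.8] x [ 0.897 -0.443  0.   ] z [ 0.  0. -1.] shift [ 40.2  27.3 348.8] t 5.2 F [ 0.   0.3 -1.8] w 11.7
turn -0.18471431790828263
```

Emit:
jog_arm(rows=[0, 40, 27, 0, -0.1, 0, 40, 27, 0, -0.185, 0, 40, 27, 45, -0.185, 0, 40, 27, 90, -0.185, 0, 40, 27, 135, -0.185])

```text
time: 5.7
position: [731.6, -260.5, 272.1]
ee_rot: [0.99, -0.14, 0.0, -0.0]
wrist_force: [0.3, 0.4, -2.0]
gripper_width: 12.3
gripper_force: 54.9
```

Emit:
jog_arm(rows=[0, 0, 0, 45, 0, 0, 0, 0, 90, 0, 0, 0, 0, 135, 0, 0, 0, 0, 180, 0, 0, 0, 0, 212, 0])

```text
time: 6.2
position: [730.3, -259.9, 58.1]
ee_rot: [0.99, -0.14, -0.002, -0.0]
wrist_force: [0.9, -0.4, -2.2]
gripper_width: 11.7
gripper_force: 54.9
```

Emit:
jog_arm(rows=[0, 0, 0, 0, 0, 0, 0, 0, 0, 0])

```text
time: 6.4
position: [732.2, -260.7, 62.1]
ee_rot: [0.99, -0.139, -0.0, 0.0]
wrist_force: [-0.3, 0.2, -0.1]
gripper_width: 11.8
gripper_force: 54.9
```

```bash
python3 - <<'E'
from h import *
need([627.3,-232.5,45],-15.7)
a=snap('top','top4')['pixels'];b=snap('scene','scene4')['pixels']
cv2.imwrite('pics/a4.png',np.hstack([cv2.resize(a[90:315,260:560],(400,300),interpolation=cv2.INTER_CUBIC),cv2.resize(b[30:330,50:450],(400,300),interpolation=cv2.INTER_AREA)])[:,:,::-1])
E
```

```text
pos [ 732.2 -260.7   62.1] x [ 0.961 -0.276 -0.   ] z [-0.    -0.001 -1.   ] shift [-108.6    1.8   17.2] t 6.4 F [-0.3  0.2 -0.1] w 11.8
turn -0.005776890695068777
```

View pics/a4.png

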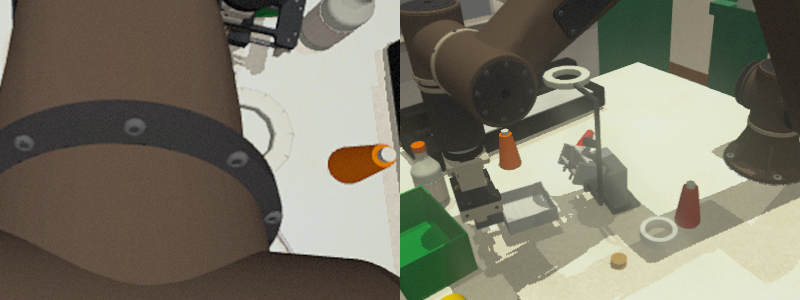

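The top view is mostly blocked by the arm. The scene tile shows the tray at (530,205), low in front of the stand, and the wrist joint at (500,80) above and in front of the lamp at (568,75). I'll slide the tray in.

Emit:
jog_arm(rows=[0, 0, 1, 17, 0, 0, -25, 2, 17, 0, 0, -50, 2, 17, 0, 0, -75, 2, 17, 0, 0, -95, 2, 17, 0])

```text
time: 7.0
position: [639.3, -236.0, 45.5]
ee_rot: [0.99, -0.14, 0.001, -0.0]
wrist_force: [-0.0, -0.0, -1.5]
gripper_width: 11.5
gripper_force: 54.9
```

Emit:
jog_arm(rows=[0, -12, 0, 0, 0, 0, -12, 0, 6, 0, 0, -12, 0, 11, 0])

```text
time: 7.3
position: [629.5, -233.0, 34.0]
ee_rot: [0.99, -0.14, 0.001, 0.0]
wrist_force: [-0.1, -0.7, -2.2]
gripper_width: 11.5
gripper_force: 54.9
```

```bash
python3 - <<'E'
from h import *
need([627.3,-232.5,29],-15.7)
E
```

```text
pos [ 629.5 -233.    34. ] x [ 0.961 -0.277  0.002] z [ 0.002 -0.    -1.   ] shift [-2.3  0.1  5. ] t 7.3 F [-0.1 -0.7 -2.2] w 11.5
turn -0.0064431572915440985
```

Emit:
jog_arm(rows=[0, -1, 0, 3, 0, 0, -1, 0, 5, 0, 0, -1, 0, 6, 0, 0, -1, 0, 6, 0])

```text
time: 7.7
position: [627.8, -232.7, 28.4]
ee_rot: [0.99, -0.14, -0.0, 0.0]
wrist_force: [-3.5, 2.5, 9.6]
gripper_width: 11.8
gripper_force: 54.9
```

Emit:
jog_arm(rows=[30, 0, 0, 0, 0, 60, 0, 0, 0, 0, 60, 0, 0, 0, 0, 60, 0, 0, 0, 0, 60, 0, 0, 0, 0])

```text
time: 8.2
position: [627.5, -232.6, 27.3]
ee_rot: [0.99, -0.14, -0.0, 0.0]
wrist_force: [-0.1, 0.1, 0.6]
gripper_width: 46.6
gripper_force: 0.0
```

```bash
python3 - <<'E'
from h import *
need([627.3,-232.5,29],-15.7)
E
```

```text
pos [ 627.5 -232.6   27.3] x [ 0.961 -0.277 -0.   ] z [-0.  0. -1.] shift [-0.2 -0.1 -1.7] t 8.2 F [-0.1  0.1  0.6] w 46.6
turn -0.00678557299286129
```

Emit:
jog_arm(rows=[60, 0, 0, -30, 0, 60, 0, 0, -70, 0, 60, 15, 0, -110, 0, 60, 45, 0, -150, 0, 60, 80, 0, -180, 0])

```text
time: 8.7
position: [705.4, -255.2, 212.1]
ee_rot: [0.99, -0.14, 0.002, 0.0]
wrist_force: [1.8, -0.1, -0.1]
gripper_width: 59.9
gripper_force: 0.0
```

Emit:
jog_arm(rows=[0, 45, 0, -15, 0, 0, 90, 0, -30, 0, 0, 135, 0, -30, 0, 0, 180, 0, -30, 0, 0, 225, 0, -30, 0])

```text
time: 9.2
position: [912.2, -314.5, 237.7]
ee_rot: [0.99, -0.14, -0.0, -0.0]
wrist_force: [2.4, -1.0, 0.7]
gripper_width: 25.8
gripper_force: 0.0
```

```bash
python3 - <<'E'
from h import *
need([627.3,-232.5,29],-15.7); print(env.observe()['q'].round(3))
t,s=snap('top','top5'),snap('scene','scene5')
a,b=t['pixels'],s['pixels']
cv2.imwrite('pics/a5.png',np.hstack([cv2.resize(a[90:315,260:560],(400,300),interpolation=cv2.INTER_CUBIC),cv2.resize(b[90:270,130:370],(400,300),interpolation=cv2.INTER_CUBIC)])[:,:,::-1])
E
```

```text
pos [ 912.2 -314.5  237.7] x [ 0.961 -0.277 -0.   ] z [-0.  0. -1.] shift [-2.964e+02  2.000e-01  2.088e+02] t 9.2 F [ 2.4 -1.   0.7] w 25.8
turn -0.006868260942639976
[-0.132  0.942  1.078 -0.    -1.707  1.422]
```

View pics/a5.png

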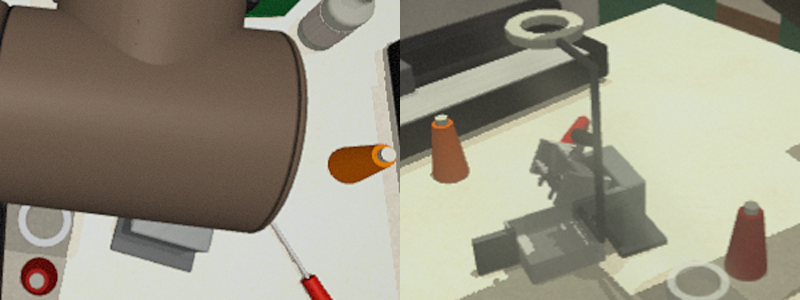

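The scene tile shows the tray at (550,245), flat under the die, with its tab at (490,253) pointing forward. Next I'll push past the reach limit to see how the tool behaves and whether it leans.

Emit:
jog_arm(rows=[0, 45, 0, 0, 0, 0, 90, 0, 0, 0, 0, 130, 0, 0, 0, 0, 170, 0, 0, 0, 0, 200, 0, 0, 0])

```text
time: 9.8
position: [966.1, -325.4, 202.2]
ee_rot: [0.99, -0.14, 0.025, 0.007]
wrist_force: [-0.0, -0.2, 0.5]
gripper_width: 0.1
gripper_force: 0.0
```

```bash
python3 - <<'E'
from h import *
need([627.3,-232.5,29],-15.7); print(env.observe()['q'].round(3))
E
```

```text
pos [ 966.1 -325.4  202.2] x [ 0.96  -0.277  0.052] z [ 0.048 -0.021 -0.999] shift [-359.8    3.6  154.7] t 9.8 F [-0.  -0.2  0.5] w 0.1
turn -0.0066575793954506
[-0.13   1.064  1.252  0.014 -1.708  1.423]
```

It leans slightly, about 3°. I'll push further and then check whether the lean stays when I come back.

Emit:
jog_arm(rows=[0, 45, 0, -10, 0, 0, 90, 0, -20, 0, 0, 130, 0, -40, 0, 0, 170, 0, -60, 0, 0, 200, 0, -80, 0])

```text
time: 10.3
position: [983.1, -325.3, 208.0]
ee_rot: [0.989, -0.14, 0.048, 0.014]
wrist_force: [-0.2, 0.5, 0.9]
gripper_width: 0.1
gripper_force: 0.0
```

```bash
python3 - <<'E'
from h import *
need([627.3,-232.5,29],-15.7); print(env.observe()['q'].round(3))
E
```

```text
pos [ 983.1 -325.3  208. ] x [ 0.956 -0.275  0.098] z [ 0.09  -0.04  -0.995] shift [-383.4    7.3  142.2] t 10.3 F [-0.2  0.5  0.9] w 0.1
turn -0.006176655459036218
[-0.123  1.062  1.251  0.029 -1.665  1.417]
```

Emit:
jog_arm(rows=[0, -45, 0, 0, 0, 0, -90, 0, 0, 0, 0, -90, 0, 0, 0])

```text
time: 10.6
position: [895.7, -300.3, 198.2]
ee_rot: [0.989, -0.14, 0.048, 0.014]
wrist_force: [1.2, 0.1, 1.5]
gripper_width: 0.4
gripper_force: 0.0
```

```bash
python3 - <<'E'
from h import *
need([627.3,-232.5,29],-15.7); print(env.observe()['q'].round(3))
E
```

```text
pos [ 895.7 -300.3  198.2] x [ 0.956 -0.275  0.098] z [ 0.09  -0.04  -0.995] shift [-291.9    7.1  141.4] t 10.6 F [1.2 0.1 1.5] w 0.4
turn -0.00606698676680192
[-0.107  0.787  0.668  0.031 -1.358  1.391]
```

The lean holds when the arm comes back inside its reach, and it points the right way. I'll repeat this to build it up to 25°.

Emit:
jog_arm(rows=[0, 45, -20, 0, 0, 0, 90, -40, -5, 0, 0, 135, -60, -10, 0, 0, 180, -80, -20, 0, 0, 220, -100, -30, 0])

```text
time: 11.1
position: [1023.6, -253.1, 206.2]
ee_rot: [0.988, -0.139, 0.07, 0.018]
wrist_force: [-0.5, 0.6, 0.9]
gripper_width: 0.0
gripper_force: 0.0
```

Emit:
jog_arm(rows=[0, 50, -30, 0, 0, 0, 100, -60, 0, 0, 0, 150, -80, 0, 0, 0, 200, -80, 0, 0, 0, 250, -80, 0, 0])

```text
time: 11.6
position: [1063.5, -208.1, 184.4]
ee_rot: [0.985, -0.139, 0.096, 0.022]
wrist_force: [0.3, -0.8, 0.2]
gripper_width: 0.3
gripper_force: 0.0
```

Emit:
jog_arm(rows=[0, 50, 0, 0, 0, 0, 100, 0, 0, 0, 0, 150, 0, 0, 0, 0, 200, 0, 0, 0, 0, 250, 0, 0, 0])

```text
time: 12.1
position: [1085.5, -226.7, 170.5]
ee_rot: [0.983, -0.139, 0.121, 0.026]
wrist_force: [0.3, 0.4, -0.2]
gripper_width: 0.4
gripper_force: 0.0
```

```bash
python3 - <<'E'
from h import *
need([627.3,-232.5,29],-15.7); print(env.observe()['q'].round(3))
E
```

```text
pos [1085.5 -226.7  170.5] x [ 0.932 -0.266  0.245] z [ 0.23  -0.084 -0.969] shift [-460.3  130.9   32.2] t 12.1 F [ 0.3  0.4 -0.2] w 0.4
turn -0.004121756193755659
[-0.004  1.121  1.251  0.084 -1.468  1.295]
```

Emit:
jog_arm(rows=[0, 50, -20, -10, 0, 0, 100, -40, -20, 0, 0, 150, -40, -30, 0, 0, 200, -40, -40, 0, 0, 250, -40, -40, 0])

```text
time: 12.6
position: [1104.0, -206.5, 191.2]
ee_rot: [0.979, -0.137, 0.147, 0.029]
wrist_force: [-0.0, -0.8, 0.0]
gripper_width: 0.3
gripper_force: 0.0
```

Emit:
jog_arm(rows=[0, 50, 0, -20, 0, 0, 100, 0, -40, 0, 0, 150, 0, -40, 0, 0, 200, 0, -40, 0, 0, 250, 0, -40, 0])

```text
time: 13.1
position: [1111.1, -220.7, 222.6]
ee_rot: [0.975, -0.137, 0.172, 0.033]
wrist_force: [0.2, -1.9, -0.5]
gripper_width: 0.5
gripper_force: 0.0
```

Emit:
jog_arm(rows=[0, 50, 0, -20, 0, 0, 100, 0, -40, 0, 0, 150, 0, -40, 0, 0, 200, 0, -40, 0, 0, 250, 0, -40, 0])

```text
time: 13.6
position: [1116.4, -231.5, 259.2]
ee_rot: [0.97, -0.136, 0.197, 0.037]
wrist_force: [-0.7, -0.5, 0.0]
gripper_width: 0.2
gripper_force: 0.0
```

```bash
python3 - <<'E'
from h import *
need([627.3,-232.5,29],-15.7); o=env.observe();print(o['q'].round(3)); m=R.from_quat(o['ee_rot']).as_matrix()[:,2]; print(np.degrees([np.arccos(-m[2]),np.arctan2(m[1],m[0])]))
E
```

```text
pos [1116.4 -231.5  259.2] x [ 0.885 -0.249  0.392] z [ 0.372 -0.126 -0.92 ] shift [-523.1  133.    29.9] t 13.6 F [-0.7 -0.5  0. ] w 0.2
turn -0.0005355745630661297
[ 0.006  1.059  1.251  0.131 -1.381  1.286]
[ 23.11685786 -18.69017208]
```

Emit:
jog_arm(rows=[0, 50, 0, -20, 0, 0, 100, 0, -40, 0, 0, 150, 0, -40, 0, 0, 190, 0, -40, 0])

```text
time: 14.0
position: [1119.8, -239.1, 300.5]
ee_rot: [0.965, -0.135, 0.223, 0.041]
wrist_force: [0.6, 0.3, -0.6]
gripper_width: 0.2
gripper_force: 0.0
```

```bash
cat >> h.py <<'E'
CAP=np.array([477,-190.2,177.]); AX=np.array([.410,-.1155,-.905])
def lean():
    m=R.from_quat(env.observe()['ee_rot']).as_matrix()[:,2]; print('lean',np.degrees([np.arccos(-m[2]),np.arctan2(m[1],m[0])]).round(2))
E
python3 - <<'E'
from h import *
lean(); need([720,-200,450]); need(CAP-260*AX)
E
```

```text
lean [ 26.19 -18.53]
pos [1119.8 -239.1  300.5] x [ 0.864 -0.242  0.441] z [ 0.418 -0.14  -0.897] shift [-289.1   77.1 -307. ] t 14.0 F [ 0.6  0.3 -0.6] w 0.2
pos [1119.8 -239.1  300.5] x [ 0.864 -0.242  0.441] z [ 0.418 -0.14  -0.897] shift [-617.5  135.8 -425. ] t 14.0 F [ 0.6  0.3 -0.6] w 0.2
```

Emit:
jog_arm(rows=[0, -30, 8, -32, 0, 0, -62, 17, -66, 0, 0, -95, 25, -100, 0, 0, -127, 34, -135, 0, 0, -160, 43, -170, 0])

```text
time: 14.5
position: [909.5, -218.9, 377.3]
ee_rot: [0.965, -0.135, 0.222, 0.042]
wrist_force: [0.7, 1.0, 1.3]
gripper_width: 0.5
gripper_force: 0.0
```

Emit:
jog_arm(rows=[0, -32, 8, -34, 0, 0, -64, 17, -68, 0, 0, -96, 25, -102, 0, 0, -128, 34, -136, 0, 0, -128, 34, -136, 0])

```text
time: 15.0
position: [731.2, -201.8, 450.9]
ee_rot: [0.964, -0.135, 0.226, 0.041]
wrist_force: [0.6, -0.1, 1.5]
gripper_width: 0.7
gripper_force: 0.0
```

```bash
python3 - <<'E'
from h import *
lean(); need(CAP-260*AX); print(env.observe()['q'].round(2))
E
```

```text
lean [ 26.56 -18.29]
pos [ 731.2 -201.8  450.9] x [ 0.861 -0.243  0.447] z [ 0.425 -0.14  -0.894] shift [-338.1   60.2 -124.5] t 15.0 F [ 0.6 -0.1  1.5] w 0.7
[ 0.07  0.16  0.07  0.2  -1.06  1.16]
```

Emit:
jog_arm(rows=[0, -42, 8, -16, 0, 0, -84, 15, -31, 0, 0, -126, 23, -46, 0, 0, -168, 30, -62, 0, 0, -210, 38, -78, 0])

```text
time: 15.5
position: [508.4, -176.1, 421.6]
ee_rot: [0.965, -0.135, 0.222, 0.041]
wrist_force: [-0.6, 0.5, 0.2]
gripper_width: 0.7
gripper_force: 0.0
```

Emit:
jog_arm(rows=[0, -32, 6, -12, 0, 0, -64, 11, -24, 0, 0, -96, 17, -36, 0, 0, -128, 22, -47, 0, 0, -128, 22, -47, 0])

```text
time: 16.0
position: [370.6, -159.7, 409.2]
ee_rot: [0.964, -0.135, 0.224, 0.04]
wrist_force: [0.6, 0.2, 0.7]
gripper_width: 0.3
gripper_force: 0.0
```

Emit:
jog_arm(rows=[0, 0, 0, 0, 0, 0, 0, 0, 0, 0])

```text
time: 16.2
position: [374.0, -159.4, 408.7]
ee_rot: [0.965, -0.135, 0.222, 0.041]
wrist_force: [0.1, 0.4, 0.9]
gripper_width: 0.4
gripper_force: 0.0
```

```bash
python3 - <<'E'
from h import *
lean(); need(CAP-260*AX);need(CAP-30*AX); print(env.observe()['q'].round(2))
E
```

```text
lean [ 26.07 -18.54]
pos [ 374.  -159.4  408.7] x [ 0.865 -0.242  0.439] z [ 0.417 -0.14  -0.898] shift [-1.4  1.8 -4.6] t 16.2 F [0.1 0.4 0.9] w 0.4
pos [ 374.  -159.4  408.7] x [ 0.865 -0.242  0.439] z [ 0.417 -0.14  -0.898] shift [ -4.7  -3.2 225.4] t 16.2 F [0.1 0.4 0.9] w 0.4
[ 0.4  -0.54 -0.6   0.32 -1.18  0.82]
```

Now I'll go down along the axis to 30 mm short of the cap.

Emit:
jog_arm(rows=[0, -2, 0, 35, 0, 0, -3, -1, 75, 0, 0, -4, -2, 115, 0, 0, -4, -2, 150, 0, 0, -4, -2, 170, 0])

```text
time: 16.7
position: [441.4, -181.6, 250.1]
ee_rot: [0.965, -0.136, 0.219, 0.042]
wrist_force: [0.4, 0.1, 0.3]
gripper_width: 0.5
gripper_force: 0.0
```

Emit:
jog_arm(rows=[0, 0, 0, 20, 0, 0, 0, -1, 40, 0, 0, 0, -1, 50, 0, 0, 0, -1, 50, 0])

```text
time: 17.1
position: [462.2, -187.5, 206.2]
ee_rot: [0.965, -0.136, 0.219, 0.043]
wrist_force: [0.6, -0.6, 0.3]
gripper_width: 0.3
gripper_force: 0.0
```

```bash
python3 - <<'E'
from h import *
lean(); need(CAP); need(CAP+22*AX)
t,s=snap('top','top6'),snap('scene','scene6')
a,b=t['pixels'],s['pixels']
cv2.imwrite('pics/a6.png',np.hstack([cv2.resize(a[110:335,280:580],(400,300),interpolation=cv2.INTER_CUBIC),cv2.resize(b[80:230,170:370],(400,300),interpolation=cv2.INTER_CUBIC)])[:,:,::-1])
E
```

```text
lean [ 25.75 -19.02]
pos [ 462.2 -187.5  206.2] x [ 0.867 -0.244  0.434] z [ 0.411 -0.142 -0.901] shift [ 0.8 -2.3 32.7] t 17.1 F [ 0.6 -0.6  0.3] w 0.3
pos [ 462.2 -187.5  206.2] x [ 0.867 -0.244  0.434] z [ 0.411 -0.142 -0.901] shift [ 0.6 -2.8 54.7] t 17.1 F [ 0.6 -0.6  0.3] w 0.3
```

View pics/a6.png

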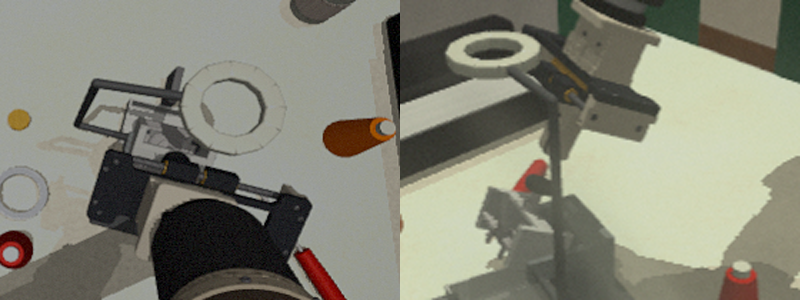

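The top tile shows the closed fingers just above the cap at (180,160), with the body behind the lamp. The scene tile agrees: fingertip at (560,150), cap at (540,183). Now I'll press.

Emit:
jog_arm(rows=[0, 1, -2, 15, 0, 0, 1, -2, 28, 0, 0, 1, -2, 34, 0, 0, 1, -2, 38, 0, 0, 1, -2, 42, 0])

```text
time: 17.7
position: [481.6, -190.8, 172.1]
ee_rot: [0.965, -0.135, 0.222, 0.042]
wrist_force: [-5.0, 4.3, 3.9]
gripper_width: 0.6
gripper_force: 3.0
```

Emit:
jog_arm(rows=[0, 0, 0, 3, 0, 0, 0, 0, 6, 0, 0, 0, 0, 9, 0, 0, 0, 0, 11, 0, 0, 0, 0, 11, 0])

```text
time: 18.2
position: [486.1, -192.2, 162.3]
ee_rot: [0.965, -0.135, 0.222, 0.042]
wrist_force: [-5.2, 6.6, 5.6]
gripper_width: 0.5
gripper_force: 3.8
```

```bash
python3 - <<'E'
from h import *
lean(); need(CAP); o=env.observe(); print(o['wrist_force']@AX)
E
```

```text
lean [ 26.1  -18.57]
pos [ 486.1 -192.2  162.3] x [ 0.865 -0.242  0.439] z [ 0.417 -0.14  -0.898] shift [ -1.9   0.9 -17.3] t 18.2 F [-5.2  6.6  5.6] w 0.5
-7.9099712030406035
```

Emit:
jog_arm(rows=[0, 0, 0, 2, 0, 0, 0, 0, 4, 0, 0, 0, 0, 5, 0, 0, 0, 0, 6, 0, 0, 0, 0, 6, 0])

```text
time: 18.7
position: [488.1, -193.1, 158.7]
ee_rot: [0.964, -0.135, 0.223, 0.042]
wrist_force: [-31.8, 20.4, 33.8]
gripper_width: 0.5
gripper_force: 23.2
```

```bash
python3 - <<'E'
from h import *
need(CAP); o=env.observe(); print(o['wrist_force']@AX)
E
```

```text
pos [ 488.1 -193.1  158.7] x [ 0.864 -0.242  0.442] z [ 0.42  -0.141 -0.897] shift [ -2.2   0.7 -21.5] t 18.7 F [-31.8  20.4  33.8] w 0.5
-45.930521825261906
```

The plunger is at its stop: 46 N at about 21.5 mm. I'll back off along the axis.

Emit:
jog_arm(rows=[0, 0, 0, -8, 0, 0, 0, 0, -25, 0, 0, 0, 0, -50, 0, 0, 0, 0, -90, 0, 0, 0, 0, -130, 0])

```text
time: 19.2
position: [433.4, -174.6, 274.6]
ee_rot: [0.965, -0.135, 0.221, 0.041]
wrist_force: [1.6, 0.2, -0.1]
gripper_width: 0.3
gripper_force: 0.0
```

Emit:
jog_arm(rows=[0, 0, 0, -40, 0, 0, 0, 0, -80, 0, 0, 0, 0, -110, 0, 0, 0, 0, -110, 0, 0, 0, 0, -110, 0])

```text
time: 19.7
position: [388.5, -159.1, 372.9]
ee_rot: [0.965, -0.135, 0.223, 0.041]
wrist_force: [-0.6, -0.2, -0.5]
gripper_width: 0.3
gripper_force: 0.0
```

```bash
python3 - <<'E'
from h import *
need(CAP)
t,s=snap('top','top7'),snap('scene','scene7')
a,b=t['pixels'],s['pixels']
cv2.imwrite('pics/a7.png',np.hstack([cv2.resize(a[150:300,320:520],(400,300),interpolation=cv2.INTER_CUBIC),cv2.resize(b[150:270,165:325],(400,300),interpolation=cv2.INTER_CUBIC)])[:,:,::-1])
E
```

```text
pos [ 388.5 -159.1  372.9] x [ 0.864 -0.242  0.441] z [ 0.419 -0.138 -0.898] shift [ -2.3   1.6 217.2] t 19.7 F [-0.6 -0.2 -0.5] w 0.3
```

View pics/a7.png

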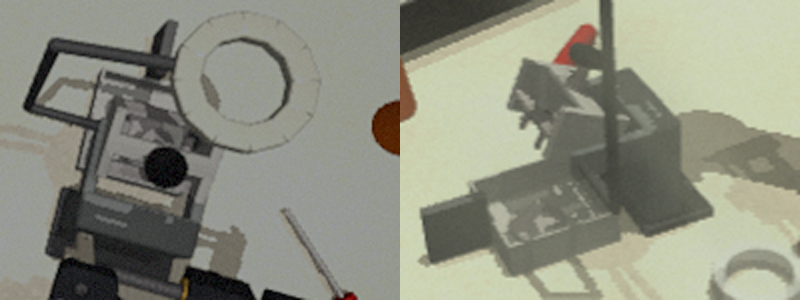

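The cap is back at its rest pixel, (402.5,233.5) in the top view, and the tray still stands under the die. To confirm the badge is in the tray I'll compare the tray region before and after the press.

```bash
python3 - <<'E'
from h import *
np.set_printoptions(precision=1,suppress=True)
a,b=load('scene5'),load('scene7')
ga,gb=[cv2.cvtColor(c['pixels'],cv2.COLOR_RGB2GRAY)[210:262:2,190:256:2].astype(int) for c in(a,b)]
for g in(ga,gb):
    print('\n'.join(' '.join('%3d'%v for v in r) for r in g)); print()
def px(c,P):
    M=np.linalg.inv(c['cam_to_world']);p=M[:3,:3]@P+M[:3,3];x,y=p[0]/-p[2],-p[1]/-p[2];k=1+c['k1']*(x*x+y*y);return np.array([c['cx']+c['fx']*x*k,c['cy']+c['fy']*y*k])
print('drop',px(b,np.array([531,-205.4,12.])))
for d in ([-28,0],[28,0],[0,28],[0,-28]): print(px(b,np.array([531+d[0],-205.4+d[1],12.])))
E
```

```text
215 216 218 217 218 217 216 215 215 216 215 217 216 216 216 216 159 110 110 106 106 105 101  93  91  92  92  87  87  77  78  82  95
216 217 215 215 216 216 215 215 214 215 216 216 215 216 215 214 130 110 109 106 105 101  92  89  87  86  87  87  88  76  77  84  92
216 215 216 216 217 215 215 215 213 215 216 216 216 213 203 156 119 105 104 108 105 103  90  88  78  86  84  86  88  78  75  84  92
217 218 216 217 217 215 215 217 215 215 210 195 137 117 110 109 108 109 108 108 108 102  88  78  77  79  85  87  86  77  77  78  87
216 216 216 216 216 214 214 212 169 125 119 111 113 112 110 109 110 110 111 109 109 107  89  85  78  81  83  88  84  76  74  77  84
217 216 216 215 209 193 149 116 111 112 114 110 114 111 112 111 109 112 109 109 110 109  93  86  78  82  82  92  76  73  75  73  87
216 202 181 140 115 119 119 116 116 116 114 111 113 112 113 111 108 107 110 110 116 117 109  98 101  82  82  82  85  75  70  76  85
216 178 173 119 117 119 118 114 112 116 113 116 114 112 115 111 112 114 137 124 116 114 114 107 100  95  79  81  90  76  76  76  82
216 191 135 119 109 118 119 116 116 115 113 
[... 5140 characters left out ...]
 106 115 115 114 110 112 114 117 113 115 116 117 116 120 176 183 184 184 187 183 184 182 184 183
193 206 204 204 206 205 191 142 112 107 114 112 109 111 109 115 118 117 119 129 175 140 127 129 184 185 184 185 182 186 182 183 184
203 207 204 202 205 205 204 154 137 108 111 112 114 109 113 118 132 177 188 201 201 200 151 140 152 183 184 183 181 182 181 186 187
205 206 206 202 202 203 205 206 141 117 110 112 113 115 152 191 195 202 202 201 199 199 185 144 144 197 199 202 202 190 183 185 193
205 206 206 206 205 205 203 207 188 152 136 167 173 135 146 198 204 203 201 202 200 202 201 155 145 168 196 200 200 201 180 183 195

drop [222.3 236.4]
[231.4 231.4]
[212.9 241.6]
[229.6 241.9]
[215.2 231.2]
```

Shadows make the tray's interior unclear. I'll move the arm aside and take one enlarged look.

Emit:
jog_arm(rows=[0, 0, -30, -25, 0, 0, 0, -75, -45, 0, 0, 0, -120, -45, 0, 0, 0, -165, -45, 0, 0, 0, -210, -45, 0])

```text
time: 20.3
position: [428.6, 50.5, 407.3]
ee_rot: [0.965, -0.135, 0.221, 0.042]
wrist_force: [1.8, -0.9, 1.0]
gripper_width: 0.6
gripper_force: 0.0
```

Emit:
jog_arm(rows=[0, 0, -45, 0, 0, 0, 0, -90, 0, 0, 0, 0, -135, 0, 0, 0, 0, -180, 0, 0, 0, 0, -225, 0, 0])

```text
time: 20.8
position: [492.0, 266.0, 401.5]
ee_rot: [0.965, -0.135, 0.221, 0.043]
wrist_force: [0.2, -0.5, 0.0]
gripper_width: 0.6
gripper_force: 0.0
```

Emit:
jog_arm(rows=[0, 0, -45, 0, 0, 0, 0, -90, 0, 0, 0, 0, -135, 0, 0, 0, 0, -135, 0, 0, 0, 0, -135, 0, 0])

```text
time: 21.3
position: [529.6, 394.5, 397.2]
ee_rot: [0.965, -0.135, 0.22, 0.044]
wrist_force: [0.1, 0.4, 0.4]
gripper_width: 0.3
gripper_force: 0.0
```

```bash
python3 - <<'E'
from h import *
need(CAP)
b0=load('scene5')['pixels']; t=snap('top','top8')
b=np.mean([snap('scene','scene8')['pixels'] for _ in range(6)],0)
def f(i): 
    i=np.clip((i[205:262,186:262].astype(float)-60)*255/150,0,255).astype(np.uint8)
    return cv2.resize(i,(400,300),interpolation=cv2.INTER_CUBIC)
g=lambda i:cv2.resize(i[180:255,340:440],(400,300),interpolation=cv2.INTER_CUBIC)
cv2.imwrite('pics/a8.png',np.vstack([np.hstack([f(b0),f(b)]),np.hstack([g(load('top0')['pixels']),g(t['pixels'])])])[:,:,::-1])
E
```

```text
pos [529.6 394.5 397.2] x [ 0.866 -0.241  0.438] z [ 0.414 -0.145 -0.899] shift [ -1.3 570.1 261. ] t 21.3 F [0.1 0.4 0.4] w 0.3
```

View pics/a8.png

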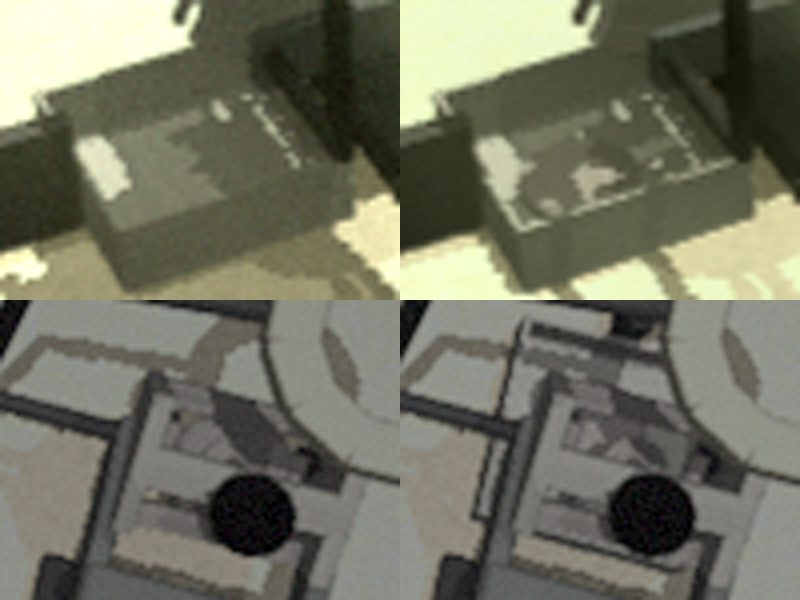

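The upper-right tile now shows a disc at about (577,178), which is scene pixel (219.6,238.8). It is the badge's size, right at the drop spot, and wasn't there before the press. The cap is at the same pixel as at the start, so the plunger is back out. I'm handing the job in.

```bash
python3 -c "
from plant import env
print(env.job_done())"
```

```text
the job is handed in; nothing more can be done
None
```

The job is handed in: the camera images show the tray flat under the die with the badge in it and the plunger sprung back out, and the arm is clear; the hand-in returned no verdict.

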